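# Pin the rocker into its clevis on the model arm bracket

## Robot

A 7-joint arm with a two-finger parallel gripper is mounted at the origin on the work surface. World frame = base frame: x ahead of the robot, y to its left, z up, the work surface at z = 0. Lengths are in m, angles in rad, forces in N, time in s.
With the tool pointing down it reaches from about 0.375 to 0.925 m from the base axis. Payload 3.1 kg.
Tool frame: the origin (TCP) lies on the centre line of the jaws, within the pads' length; the fingertips stand 14 mm ahead of it and the grasp point (between the pads) lies 5 mm behind it; x points along the fingers, z is the direction in which the jaws open and shut, and the axes are right-handed (so a half turn about x gives the same grasp; the last joint's range is limited). The gripper opens to 85 mm and grips with 20 to 120 N. Pads are 22 mm wide; open, the fingers measure 114 mm over their backs; the gripper's body (76 mm by 85 mm) begins 54 mm behind the grasp point. The pads swing forward as they close: fully open they stand 13 mm farther back than shut.
Start: joints at [1.159, 0.383, 0.044, 1.598, -0.018, 1.161, -0.05], TCP at [0.201, -0.618, 0.245] pointing down, gripper open.
Joint ranges: [-2.61, 2.61], [-0.41, 2.15], [-1.48, 1.57], [0, 2.5], [-1.57, 4.71], [0.05, 1.97], [-2.85, 2.85]. Speed limits (rad/s): [2.79, 2.79, 3.14, 3.14, 3.14, 3.14, 3.14].

## Interface

Orientations are given as a unit quaternion [x, y, z, w].
In Python, from plant import arm gives the robot as it stands. The module is installed in compiled form; this text tells all that it offers. Calls block until the motion is done:
- arm.move_to(position, orientation): joint-space move of the TCP to a pose.
- arm.movel(position, speed=0.15, rot=None): straight line of the TCP; rot=None keeps the orientation; speed is the mean speed in m/s.
- arm.goto_joints(angles): joint-space move.
- arm.grip(opening, f_grip=None): finger opening in m; f_grip is the grip in N (None keeps the last); returns when the fingers have stopped.
- arm.hold(seconds).
- arm.inverse_kinematics(position, orientation): joint angles nearest the present ones, or None.
- arm.grab_frame(name): name is "scene" or "top" or "wrist"; returns the picture (384x512x3 uint8, red, green, blue); there is no depth.
- arm.get_calibration(name): a dict with "mtx" (3x3 intrinsics, pixels), "origin" and "orientation" of the camera in the world. Camera axes: x right, y up, looking along -z (the intrinsics and any distortion apply to the point x, -y, -z); pixel columns grow to the right and rows downward; lengths in m; the calibration is good to about 2 mm. The wrist camera is an equidistant fisheye: a pixel r from the principal point sees the ray r / f radians off the axis. A picture is of the moment at which its call begins: read the wrist's pose just before it. get_calibration takes no time and is no camera call; for the wrist camera it gives the pose at the moment of the call.
A pose or a line that the arm cannot do raises arm.MotionError and nothing moves.
- arm.hand_in(): hands the job in, once; it reports no verdict.
Readings, each from a call of its own:
- arm.get_time_s(): time.
- arm.get_joints(): joint angles.
- arm.get_joint_vel(): joint speeds.
- arm.get_joint_efforts(): joint torques, N m.
- arm.get_position(): TCP position.
- arm.get_tcp_rot(): TCP orientation.
- arm.get_wrist_force(): force on the tool from outside, world axes, zero at the start.
- arm.get_torque(): the same for the moment, N m.
- arm.get_width(): finger opening in m.
Only numpy, scipy, OpenCV 4.12 (cv2) and the standard library are available. Lean on these libraries where they do the work, as an engineer would, in place of code of your own. Each camera call takes 0.05 s, during which the arm holds its last target.

## Task

The yellow rocker bar is already lying between the two ears of the grey printed bracket with its hole under theirs. Take the red-knobbed long hinge pin out of the white rack and push it straight down through the upper ear, the rocker and the lower ear until its knob sits on the upper ear, keeping hold of it until it is down; then let go. Leave the short blue-knobbed pin in the rack.

Things in the scene. Friction and masses are not known exactly. Their poses are not given: they have to be found in the camera images.
- long_pin_grip (a point): Centre of the long pin's red knob (cylinder, 36 mm diameter, 46 mm tall), half-way up; z up along the pin. Loose, 70 g. A steel shaft of 14 mm diameter runs 66 mm down from the knob, its last 12 mm tapering to a 6 mm tip (tip 89 mm below this point). It hangs in an 18 mm hole of the white rack, knob resting on the rack's top, 85 mm above the table. Grip the knob from above, any yaw.
- ear_hole (a point): Centre of the hole's mouth on the top face of the fixed grey bracket's upper ear, 90 mm above the table; z up. Hole 22 mm wide, mouth chamfered 4 mm; ear 12 mm thick, then a 16 mm gap, then a 14 mm lower ear with the same hole in line, 38 mm of free space below. A wall joins the ears on this frame's -x side, not above the ear. Pin home: its knob's centre is 23 mm above this point.
- rocker_eye (a point): Centre of the 24 mm round hole in the middle of the yellow rocker bar, half-way through it. The bar is 150 mm long (its y axis), 40 mm wide, 12 mm thick, loose, and lies flat on the lower ear, 4 mm under the upper ear, sticking out on both sides. Its hole starts within about 2 mm of the ears' axis.
- short_pin_grip (a point): Centre of the short pin's blue knob (the wrong pin): the same 36 mm by 46 mm knob, but a shaft only 30 mm long, too short to reach the lower ear. It hangs in the rack's other hole, 110 mm from the red one.
Things that resemble listed ones, but are neither listed nor needed, are in the scene too. Of the things that look like the part that bears rocker_eye, the larger one is meant. Of the things shaped like the part that bears long_pin_grip, the red one is meant.

How it is judged:
On the way, in this order (a step that is already met when the one before it is completed fails the run):
1. the red-knobbed pin is held, lifted clear of the rack (height (world z) of long_pin_grip above 0.172 m and contact force between the fingers and long_pin above 0.5 N), for 0.1 s.
2. still held, the pin is through both ears, its knob within 12 mm of the upper ear (z of long_pin_grip in the frame of ear_hole below 0.035 m and horizontal distance between long_pin_grip and ear_hole below 0.012 m and contact force between the fingers and long_pin above 0.5 N), for 0.1 s.
At the end, for the whole second after the job is handed in: The red pin rests in the bracket: knob underside within 6 mm of the upper ear, knob within 10 mm sideways of the hole centre, within 10 degrees of upright; the rocker is between the ears, its hole within 12 mm of theirs; the blue knob is within 30 mm of its start (z of long_pin_grip in the frame of ear_hole between 0.017 and 0.029 m and horizontal distance between long_pin_grip and ear_hole below 0.01 m and angle between long_pin_grip's own z axis and vertical below 0.175 rad and horizontal distance between rocker_eye and ear_hole below 0.012 m and z of rocker_eye in the frame of ear_hole between -0.032 and -0.012 m and linear speed of long_pin below 0.02 m/s and distance of short_pin_grip from where it was at the start of the episode below 0.03 m); the robot touches nothing.
It fails at once if the blue-knobbed short pin is taken out of the rack or knocked (moved more than 30 mm) (distance of short_pin_grip from where it was at the start of the episode above 0.03 m).
It also fails if it takes over 42 s, if anything falls off the work surface, if the arm or the gripper's body presses on something with over 40 N, if the wrist force passes 120 N, or if a joint passes its speed limit or range.

## Working session

There is one attempt and no reset: what is moved stays moved. The work goes in short steps, each a Python script; the robot and the scene stay as the last script left them, time stands still between calls to the robot, and variables do not carry over. Pictures are saved under pics/ and viewed, and the job is handed in when it is done.

```bash
mkdir -p pics; ls
python3 - <<'E'
from plant import arm
import cv2
for n in ("scene","top","wrist"):
    c=arm.get_calibration(n); print(n,c)
    f=arm.grab_frame(n); cv2.imwrite(f"pics/{n}0.png",f[:,:,::-1])
print(arm.get_time_s(),arm.get_position(),arm.get_tcp_rot(),arm.get_width())
E
```

```text
pics
scene {'mtx': array([[399.4292276 ,   0.        , 254.86227823],
       [  0.        , 399.4292276 , 191.01558844],
       [  0.        ,   0.        ,   1.        ]]), 'origin': array([1.02537327, 0.26903023, 0.69611535]), 'orientation': array([0.21425799, 0.32641218, 0.75411276, 0.52807437])}
top {'mtx': array([[418.60388792,   0.        , 252.39198622],
       [  0.        , 418.60388792, 187.80950338],
       [  0.        ,   0.        ,   1.        ]]), 'origin': array([0.37362997, 0.02097842, 0.92689946]), 'orientation': array([ 0.03602033, -0.01796685, -0.70409288,  0.70896611])}
wrist {'mtx': array([[297.31863964,   0.        , 259.79995749],
       [  0.        , 297.31863964, 184.02000651],
       [  0.        ,   0.        ,   1.        ]]), 'origin': array([ 0.26665549, -0.59644651,  0.371936  ]), 'orientation': array([-0.11080368,  0.08245238, -0.58143199,  0.80178612])}
0.15 [ 0.20041899 -0.61758561  0.24417632] [ 0.41613394  0.57260134 -0.41531339  0.57137994] 0.08522520815543254
```

View pics/scene0.png

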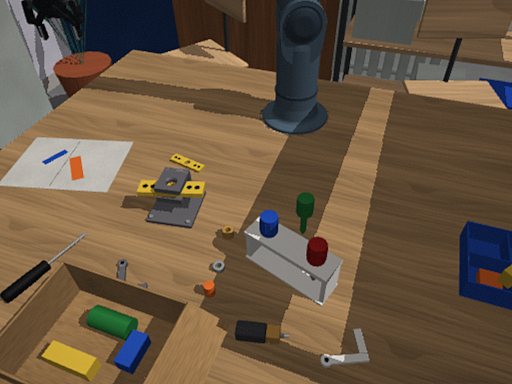

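View pics/top0.png

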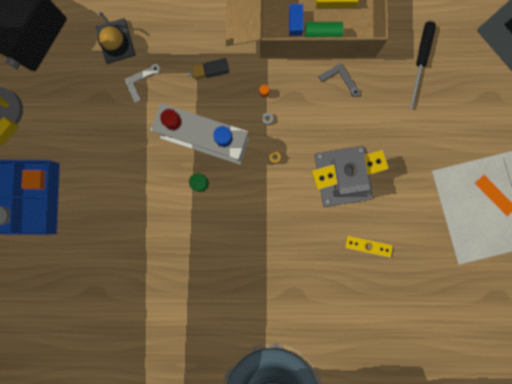

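View pics/wrist0.png

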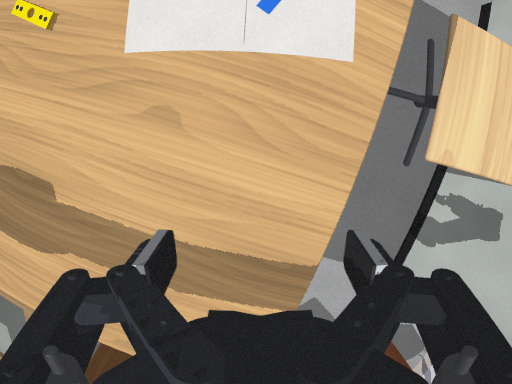

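The scene view shows the red knob at (317,250), the blue knob at (269,222) and the ear hole at (172,183). In the top view they are at (170,119), (223,135) and (349,169). A green pin-like item stands next to the rack. Next I'll enlarge these and triangulate.

```bash
cat > h.py <<'E'
import numpy as np, cv2
from scipy.spatial.transform import Rotation as R
def ray(c,u,v,fish=False):
    K=c['mtx']; x=(u-K[0,2])/K[0,0]; y=(v-K[1,2])/K[1,1]
    if fish:
        r=np.hypot(x,y); s=np.sin(r)/r if r>1e-9 else 1
        d=np.array([x*s,-y*s,-np.cos(r)])
    else: d=np.array([x,-y,-1.]); d/=np.linalg.norm(d)
    return np.array(c['origin']),R.from_quat(c['orientation']).apply(d)
def plane(o,d,z): return o+d*(z-o[2])/d[2]
def tri(rays):
    A=np.zeros((3,3));b=np.zeros(3)
    for o,d in rays:
        P=np.eye(3)-np.outer(d,d);A+=P;b+=P@o
    p=np.linalg.solve(A,b)
    return p,[np.linalg.norm(np.cross(p-o,d)) for o,d in rays]
def blobs(img,lo,hi,minA=60):
    hsv=cv2.cvtColor(img,cv2.COLOR_RGB2HSV)
    m=cv2.inRange(hsv,np.array(lo),np.array(hi))
    if lo[0]==0 and hi[0]<15: m|=cv2.inRange(hsv,np.array([170,lo[1],lo[2]]),np.array([180,hi[1],hi[2]]))
    n,l,s,c=cv2.connectedComponentsWithStats(m)
    return [(s[i,4],c[i].round(1),s[i,:4]) for i in range(1,n) if s[i,4]>minA],l
def proj(c,p,fish=False):
    q=R.from_quat(c['orientation']).inv().apply(np.asarray(p)-c['origin']); x,y,z=q[0],-q[1],-q[2]; K=c['mtx']
    if fish:
        r=np.hypot(x,y); t=np.arctan2(r,z); x,y=x/r*t,y/r*t
    else: x,y=x/z,y/z
    return K[0,0]*x+K[0,2],K[1,1]*y+K[1,2]
E
python3 - <<'E'
from h import *
from plant import arm
out=[]
C={n:arm.get_calibration(n) for n in("scene","top")}
I={n:cv2.imread(f"pics/{n}0.png")[:,:,::-1].copy() for n in C}
cen={}
for n in C:
    for col,lo,hi in(("red",(0,150,50),(4,255,255)),("blue",(110,150,60),(125,255,255)),("yel",(22,150,120),(32,255,255))):
        for b in blobs(I[n],lo,hi)[0]: print(n,col,*b)
a=cv2.resize(I["scene"][140:300,110:360],None,fx=3.2,fy=3.2,interpolation=2); cv2.imwrite("pics/sz.png",a[:,:,::-1])
a=cv2.resize(I["top"][90:220,140:400],None,fx=3,fy=3,interpolation=2); cv2.imwrite("pics/tz.png",a[:,:,::-1])
print(tri([ray(C["scene"],317,250),ray(C["top"],170.5,119.5)]),tri([ray(C["scene"],172,183),ray(C["top"],349,169.5)]),tri([ray(C["scene"],269,222),ray(C["top"],223,135.5)]))
E
```

```text
scene red 495 [316.7 251. ] [307 237  21  29]
scene blue 395 [502.3  90.8] [480  78  32  31]
scene blue 90 [ 54.6 156.6] [ 43 150  24  14]
scene blue 418 [268.7 223.1] [260 210  18  28]
scene blue 3019 [484.6 262.1] [460 221  52  89]
scene blue 749 [130.8 350.1] [114 330  37  44]
scene yel 232 [187.3 162.3] [170 154  35  18]
scene yel 176 [145.9 186.2] [137 180  20  13]
scene yel 273 [193.1 188.8] [177 181  28  16]
scene yel 1115 [ 72.1 359. ] [ 42 341  59  41]
top red 279 [170.3 119. ] [161 110  20  19]
top yel 103 [334.1   0.8] [315   0  44   5]
top yel 90 [  3.1 125. ] [  0 119  10  16]
top yel 373 [376.3 161.9] [365 150  24  24]
top yel 408 [324.2 176.7] [312 165  25  25]
top yel 582 [368.5 246.1] [345 236  48  22]
(array([0.57116353, 0.20610342, 0.11176993]), [np.float64(0.00010416340127659267), np.float64(0.0001041634012766383)]) (array([ 0.4759364 , -0.15113597,  0.08534789]), [np.float64(0.0002790962283792508), np.float64(0.00027909622837911586)]) (array([0.53844708, 0.10161692, 0.11420124]), [np.float64(0.0009445411459808541), np.float64(0.0009445411459808606)])
```

View pics/sz.png

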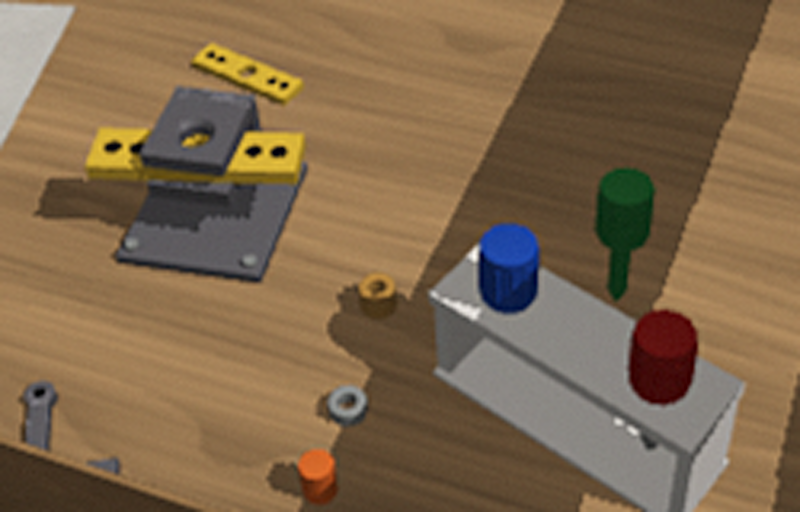

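View pics/tz.png

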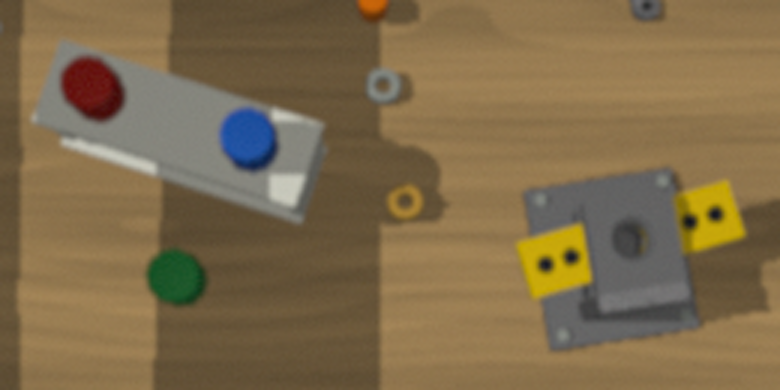

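```bash
cat >> h.py <<'E'
def ori(a):
    x=np.array([0,0,-1.]);z=np.array([np.cos(a),np.sin(a),0]);y=np.cross(z,x)
    return R.from_matrix(np.stack([x,y,z],1)).as_quat()
def snap(arm,name,fn):
    c=arm.get_calibration(name); f=arm.grab_frame(name); cv2.imwrite(f"pics/{fn}.png",f[:,:,::-1]); np.save(f"pics/{fn}.npy",c,allow_pickle=True); return c,f
E
python3 - <<'E'
from h import *
from plant import arm
arm.move_to([0.476,-0.07,0.26],ori(0)); print(arm.get_time_s(),arm.get_position(),arm.get_joints())
snap(arm,"wrist","wb1")
arm.move_to([0.571,0.206,0.26],ori(0)); print(arm.get_time_s(),arm.get_position(),arm.get_joints())
c,f=snap(arm,"wrist","w1"); print(blobs(f,(0,150,40),(4,255,255))[0])
E
```

```text
2.3417 [ 0.47602805 -0.07174005  0.25991322] [ 0.60977311  0.08169667 -0.56534818  1.95117049  0.04871122  1.12194921
  0.02153886]
3.5167 [0.57148696 0.20363866 0.25954446] [ 0.20381128  0.39275043 -0.77009451  1.65945393  0.29048258  1.20893686
 -0.63533194]
[(np.int32(1333), array([261.1, 173.3]), array([242, 151,  39,  44], dtype=int32))]
```

View pics/wb1.png

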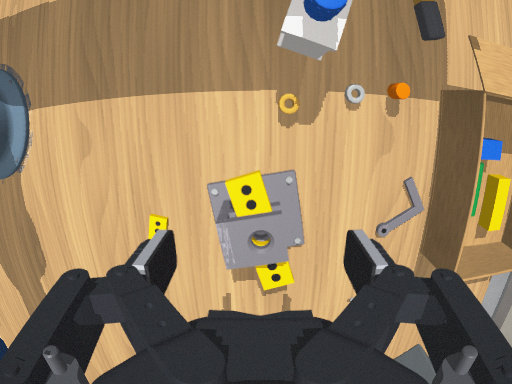

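View pics/w1.png

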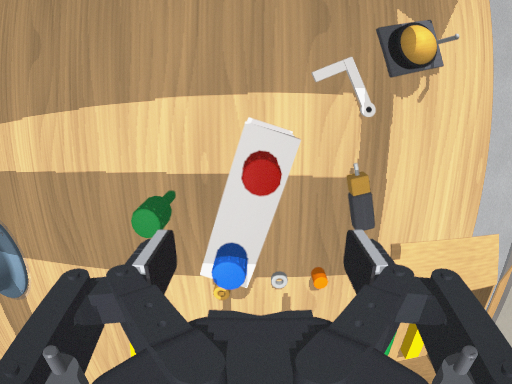

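wb1 shows the ear hole at about (261,239). w1 shows the red knob at (261,173) and the blue knob at (230,266). Next I'll take a second wrist view of each and triangulate.

Run:
```python
from h import *
from plant import arm
# second view of the knob, from the other side
arm.movel([0.571,0.146,0.26],speed=0.15)
snap(arm,"wrist","w2"); print(arm.get_time_s())
ims={}
for n,(u,v) in dict(w1=(261,173),w2=(261,120),wb1=(261,239),top0=(170,119),scene0=(317,250)).items():
    f=cv2.imread(f"pics/{n}.png")[:,:,::-1].copy()
    if n!="wb1":
        for b in blobs(f,(0,150,40),(4,255,255))[0]: print(n,*b)
        (u,v)=blobs(f,(0,150,40),(4,255,255))[0][0][1].astype(int)
    p=cv2.copyMakeBorder(f,40,40,40,40,0)[v:v+80,u:u+80]
    ims[n]=cv2.resize(p,(260,260),interpolation=cv2.INTER_CUBIC)
    ims[n]=np.clip(ims[n].astype(float)*1.6,0,255).astype(np.uint8)
    cv2.putText(ims[n],f"{n} {u},{v}",(3,15),0,.5,(0,255,0))
L=list(ims.values())+[np.zeros((260,260,3),np.uint8)]
cv2.imwrite("pics/m1.png",np.vstack([np.hstack(L[:3]),np.hstack(L[3:])])[:,:,::-1])
```

```text
4.1667
w1 1333 [261.1 173.3] [242 151  39  44]
w2 1219 [261.2 111.8] [241  92  41  40]
top0 279 [170.3 119. ] [161 110  20  19]
scene0 495 [316.7 251. ] [307 237  21  29]
```

View pics/m1.png

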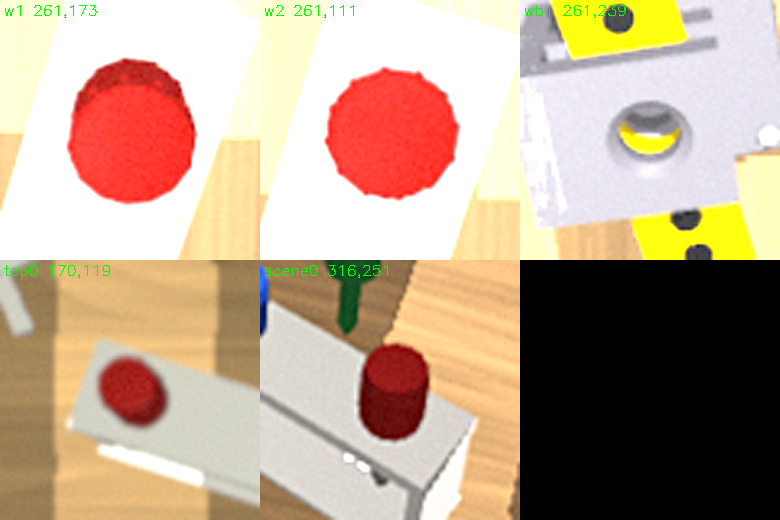

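View pics/w2.png

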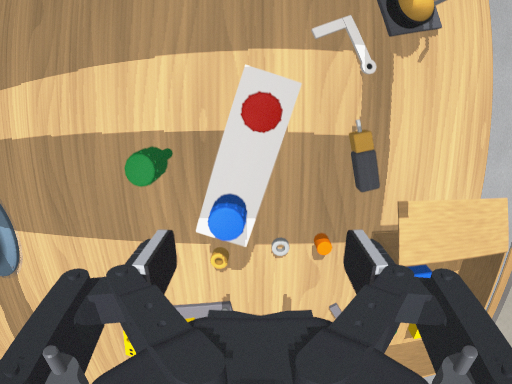

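Run:
```python
from h import *
rays=[]
for n in("w1","w2"):
    f=cv2.imread(f"pics/{n}.png")[:,:,::-1].copy(); c=np.load(f"pics/{n}.npy",allow_pickle=True).item()
    bl,l=blobs(f,(0,150,40),(4,255,255)); hsv=cv2.cvtColor(f,cv2.COLOR_RGB2HSV)
    vals=hsv[...,2][l>0]; th=cv2.threshold(vals.reshape(-1,1),0,255,cv2.THRESH_OTSU)[0] if n=="w1" else 0
    m=((l>0)&(hsv[...,2]>th)).astype(np.uint8)
    m=cv2.morphologyEx(m,cv2.MORPH_OPEN,np.ones((5,5)))
    cn=max(cv2.findContours(m,0,1)[0],key=cv2.contourArea); e=cv2.fitEllipse(cn); print(n,th,e)
    rays.append(ray(c,*e[0],fish=True)); print([plane(*rays[-1],z).round(4) for z in(.125,.131,.137)])
print(tri(rays))
# hole
c=np.load("pics/wb1.npy",allow_pickle=True).item(); f=cv2.imread("pics/wb1.png")[:,:,::-1]
print([plane(*ray(c,261-40+129/3.25,239-40+136/3.25,True),z).round(4) for z in(.085,.09,.095)])
```

```text
w1 151.0 ((261.02154541015625, 176.9882049560547), (34.80938720703125, 36.83268356323242), 95.87335205078125)
[array([0.5728, 0.2049, 0.125 ]), array([0.5728, 0.2064, 0.131 ]), array([0.5728, 0.208 , 0.137 ])]
w2 0 ((261.1409606933594, 111.81722259521484), (38.22557830810547, 38.5422248840332), 92.42627716064453)
[array([0.5726, 0.2061, 0.125 ]), array([0.5725, 0.2063, 0.131 ]), array([0.5725, 0.2065, 0.137 ])]
(array([0.57266603, 0.20625038, 0.13032   ]), [np.float64(0.00013796302922734375), np.float64(0.00013796302922714578)])
[array([ 0.4771, -0.1553,  0.085 ]), array([ 0.4771, -0.1528,  0.09  ]), array([ 0.4771, -0.1503,  0.095 ])]
```

Run:
```python
from h import *
from plant import arm
arm.move_to([0.477,-0.205,0.26],ori(0)); arm.hold(0.2)
print(arm.get_time_s(),arm.get_position())
snap(arm,"wrist","wb2")
arm.movel([0.477,-0.205,0.20],speed=0.12); arm.hold(0.2)
print(arm.get_time_s(),arm.get_position())
snap(arm,"wrist","wb3")
L=[]
for n in("wb2","wb3"):
    c=np.load(f"pics/{n}.npy",allow_pickle=True).item(); f=cv2.imread(f"pics/{n}.png")
    u,v=proj(c,[.4771,-.1525,.09],True); u=int(u);v=int(v)
    p=cv2.resize(f[v-35:v+35,u-35:u+35],(390,390),interpolation=2); cv2.putText(p,f"{u},{v}",(3,15),0,.5,(0,255,0)); L.append(p)
cv2.imwrite("pics/m2.png",np.hstack(L))
```

```text
5.725 [ 0.47783597 -0.20340883  0.2601186 ]
6.625 [ 0.47782654 -0.20528224  0.20108732]
```

View pics/m2.png

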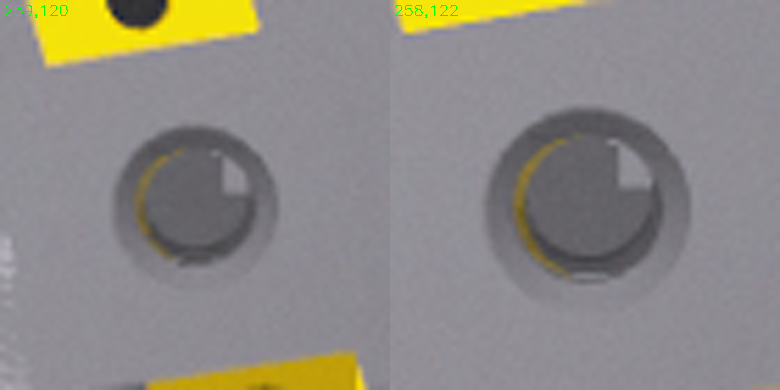

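Run:
```python
from h import *
from plant import arm
r=[]
for n,u,v in(("wb1",261-40+129/3.25,239-40+136/3.25),("wb2",259.2,122.3),("wb3",258.5,124.7)):
    c=np.load(f"pics/{n}.npy",allow_pickle=True).item(); r.append(ray(c,u,v,True)); print(n,plane(*r[-1],.09).round(4))
r.append(ray(arm.get_calibration("top"),349,169.5)); r.append(ray(arm.get_calibration("scene"),172,183))
print(tri(r[:3]),tri([r[0],r[2]]),plane(*r[3],.09),plane(*r[4],.09))
q=ori(0)
arm.movel([0.477,-0.205,0.26],speed=0.2)
arm.move_to([0.5727,0.2063,0.23],q); arm.hold(0.3)
p=arm.get_position(); print(arm.get_time_s(),p,R.from_quat(arm.get_tcp_rot()).as_matrix().round(3).tolist())
arm.movel([0.5727,0.2063,0.15],speed=0.15); arm.hold(0.3)
print(arm.get_time_s(),arm.get_position(),arm.get_wrist_force())
snap(arm,"wrist","w3")
```

```text
wb1 [ 0.4771 -0.1528  0.09  ]
wb2 [ 0.4773 -0.1545  0.09  ]
wb3 [ 0.4772 -0.1545  0.09  ]
(array([ 0.4771837 , -0.15480985,  0.08597891]), [np.float64(8.67584527304378e-05), np.float64(0.00010807008610253801), np.float64(2.4925743714318218e-05)]) (array([ 0.47713009, -0.15479339,  0.08601299]), [np.float64(3.3203143323787965e-05), np.float64(3.320314332377523e-05)]) [ 0.47549402 -0.15044181  0.09      ] [ 0.48006374 -0.14764803  0.09      ]
8.9833 [0.5730899  0.20530377 0.23008322] [[0.0, 0.002, 1.0], [-0.0, 1.0, -0.002], [-1.0, -0.0, 0.0]]
9.9667 [0.57328564 0.20661854 0.15104493] [ 0.42372843 -0.05275314  0.08592361]
```

View pics/w3.png

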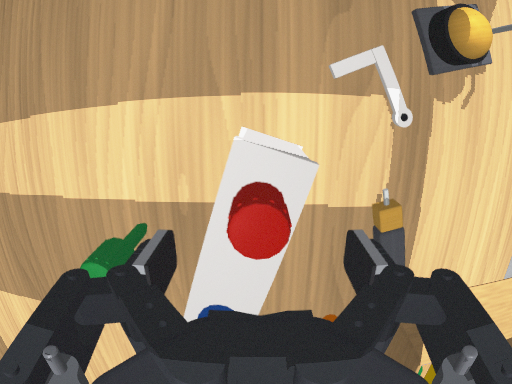

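The knob at (259,222) sits midway between the fingers, whose middle is at about 260, and the sides are clear. Next: descend, grip and lift.

Run:
```python
from h import *
from plant import arm
arm.movel([0.5723,0.2061,0.109],speed=0.08); 
print(arm.get_position(),arm.get_wrist_force())
arm.grip(0.030,60); arm.hold(0.2)
print(arm.get_time_s(),arm.get_width(),arm.get_wrist_force(),arm.get_position())
arm.movel([0.5723,0.2061,0.24],speed=0.12); arm.hold(0.3)
print(arm.get_time_s(),arm.get_width(),arm.get_wrist_force(),arm.get_position())
snap(arm,"wrist","w4"); snap(arm,"scene","s4")
```

```text
[0.57219012 0.20627082 0.10870632] [-0.61307103  0.01724282  0.14521521]
11.4 0.034907993252653945 [-0.69226085 -0.80657692  3.86830955] [0.57285865 0.20641183 0.10969211]
12.9417 0.03487025983926673 [ 0.0628771   0.41458912 -1.08479145] [0.57210078 0.20604823 0.23951162]
```

View pics/w4.png

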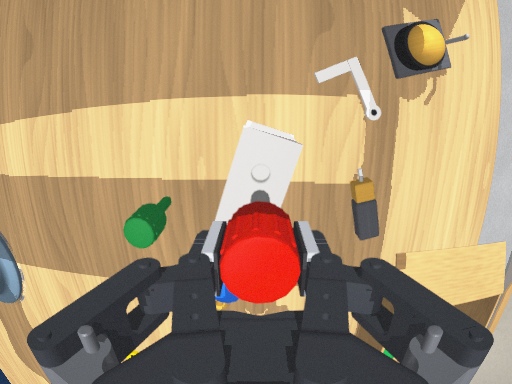

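View pics/s4.png

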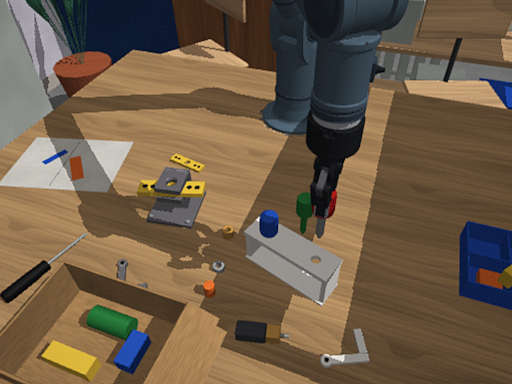

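w4 shows the knob at (260,258) centred between the pads, with the empty rack hole at (260,173). s4 shows the pin hanging upright. Next I'll carry it over the bracket.

Run:
```python
from h import *
from plant import arm
arm.movel([0.5723,0.2061,0.275],speed=0.15)
arm.movel([0.4770,-0.205,0.275],speed=0.2); arm.hold(0.3)
print(arm.get_time_s(),arm.get_position())
c,f=snap(arm,"wrist","w5")
arm.movel([0.4770,-0.1545,0.275],speed=0.15)
arm.movel([0.4770,-0.1545,0.196],speed=0.12); arm.hold(0.5)
print(arm.get_time_s(),arm.get_width(),arm.get_wrist_force(),arm.get_position())
c,f=snap(arm,"wrist","w6")
cs,s=snap(arm,"scene","s6"); ct,t=snap(arm,"top","t6")
a=cv2.resize(f[150:250,200:320],(480,400),interpolation=2)
b=cv2.resize(s[120:220,120:220],(400,400),interpolation=2) 
cv2.imwrite("pics/m6.png",np.hstack([a[:,:390],b])[:,:,::-1])
print(proj(cs,[.477,-.1545,.09]),proj(ct,[.477,-.1545,.09]))
```

```text
15.9833 [ 0.47709626 -0.20471994  0.27502396]
17.825 0.03491900470325784 [-0.15907322  0.30542567 -0.38748432] [ 0.47705864 -0.15457136  0.19616997]
(np.float64(169.98590079475986), np.float64(181.44513713588728)) (np.float64(351.0323211937334), np.float64(168.76173459670287))
```

View pics/m6.png

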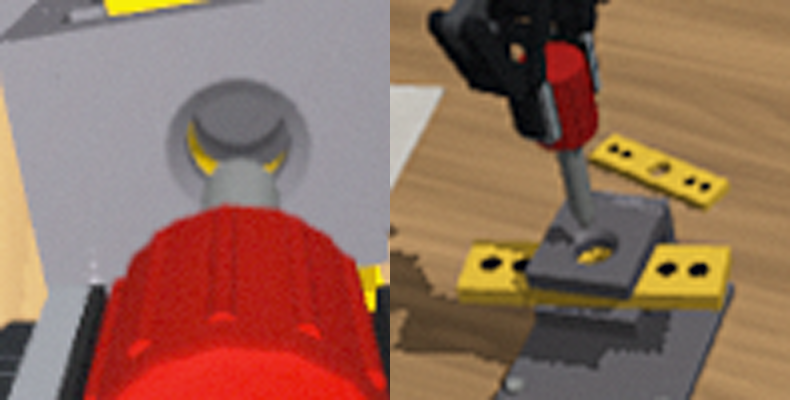

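View pics/w5.png

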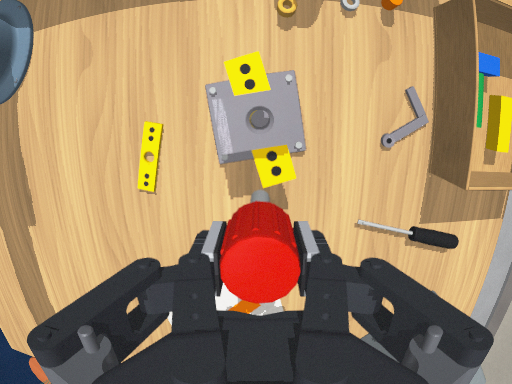

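View pics/w6.png

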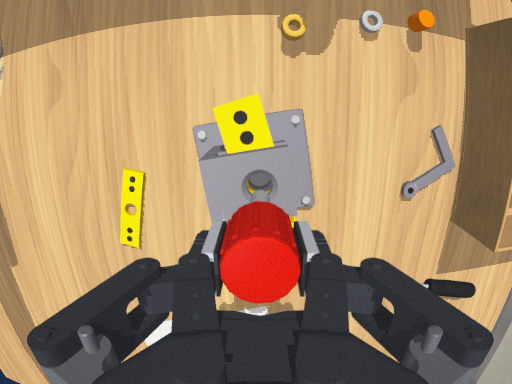

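Run:
```python
from h import *
L=lambda n:np.load(f"pics/{n}.npy",allow_pickle=True).item()
print("w6 hole",plane(*ray(L("w6"),259.3,186,True),.09), "tcp",)
ct=L("t6");cs=L("s6")
print("scene tip pred",proj(cs,[.477,-.1545,.105]),"shaft top",proj(cs,[.477,-.1545,.171]))
print("top: knob top center", [plane(*ray(ct,168.9+i,118.3),.131).round(4) for i in(0,1)])
print("scene knob top", plane(*ray(cs,317,243),.131))
# zooms
f=cv2.imread("pics/w5.png"); u,v=map(int,proj(L("w5"),[.477,-.1545,.09],True)); a=cv2.resize(f[v-30:v+30,u-30:u+30],(390,390),interpolation=2); print(u,v)
t=cv2.imread("pics/top0.png"); b=cv2.resize(t[150:190,330:370],(390,390),interpolation=2)
s=cv2.imread("pics/scene0.png"); d=cv2.resize(s[160:210,150:200],(390,390),interpolation=2)
s6=cv2.imread("pics/t6.png"); e=cv2.resize(s6[140:200,320:380],(390,390),interpolation=2)
s7=cv2.imread("pics/top0.png"); g=cv2.resize(s7[100:140,150:190],(390,390),interpolation=2)
cv2.imwrite("pics/m7.png",cv2.resize(np.vstack([np.hstack([a,b]),np.hstack([d,g])]),(600,600)))
```

```text
w6 hole [ 0.47693807 -0.15337904  0.09      ] tcp
scene tip pred (np.float64(168.8459623202184), np.float64(176.49438431917918)) shaft top (np.float64(163.4956058292864), np.float64(153.25778597686048))
top: knob top center [array([0.5689, 0.2048, 0.131 ]), array([0.5689, 0.2029, 0.131 ])]
scene knob top [0.57087308 0.20443541 0.131     ]
259 120
```

View pics/m7.png

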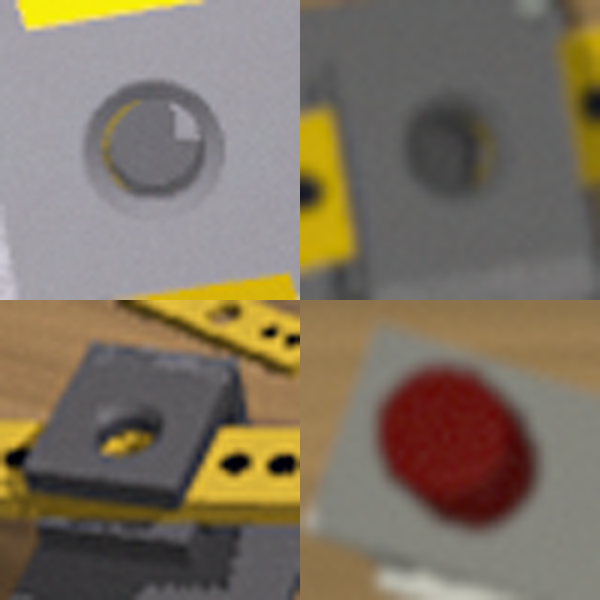

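The cameras disagree on the hole's y. Wrist nadir views give −0.1545, oblique wrist views −0.153, and the top and scene cameras about −0.150. I'll put the tip level with the mouth and compare tip and rim directly.

Run:
```python
from h import *
from plant import arm
arm.movel([0.4775,-0.153,0.182],speed=0.08); arm.hold(0.4)
print(arm.get_time_s(),arm.get_position(),arm.get_wrist_force())
c,f=snap(arm,"wrist","w8"); cs,s=snap(arm,"scene","s8")
a=cv2.resize(f[155:225,220:300],(456,399),interpolation=cv2.INTER_CUBIC)
b=cv2.resize(s[155:205,150:200],(399,399),interpolation=cv2.INTER_CUBIC)
b=np.clip(b*1.5,0,255).astype(np.uint8)
cv2.imwrite("pics/m8.png",np.hstack([a[:,:400],b])[:,:,::-1])
```

```text
18.7 [ 0.47764084 -0.15309712  0.18219115] [ 0.25629083  0.02243966 -0.54697589]
```

View pics/m8.png

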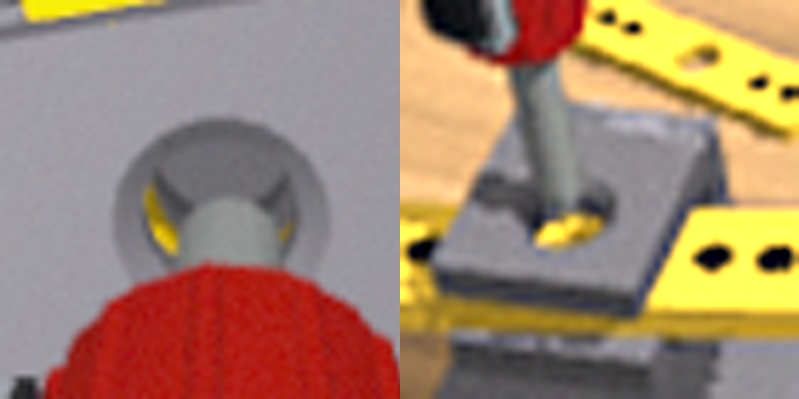

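w8 and s8 show the tip inside the mouth: in the scene crop both tip and hole centre are at about (567,214), and the wrist view puts the shaft about 1 mm to +x. I'll correct that, then lower it in force-checked steps.

Run:
```python
from h import *
from plant import arm
p=[0.4767,-0.153]
for z in (.172,.162,.152,.142,.132,.124,.119,.1165):
    arm.movel([*p,z],speed=0.05)
    F=arm.get_wrist_force(); print(round(arm.get_time_s(),2),z,np.array(arm.get_position()).round(4),F.round(2),arm.get_torque().round(2))
    if np.linalg.norm(F)>12: break
arm.hold(0.2);snap(arm,"wrist","w9");s=snap(arm,"scene","s9")[1]
cv2.imwrite("pics/m9.png",cv2.resize(s[110:230,110:230],(560,560),interpolation=2)[:,:,::-1])
```

```text
19.15 0.172 [ 0.4761 -0.1529  0.1713] [ 0.22  0.17 -0.85] [ 0.02 -0.04  0.01]
19.5 0.162 [ 0.4763 -0.1529  0.1615] [ 0.1  -0.63  0.21] [ 0.01 -0.02  0.03]
19.85 0.152 [ 0.4763 -0.1529  0.1515] [-0.62 -0.69 -1.03] [-0.03 -0.01  0.01]
20.2 0.142 [ 0.4763 -0.1529  0.1415] [ 0.79  0.82 -0.3 ] [-0.03  0.    0.02]
20.55 0.132 [ 0.4763 -0.1529  0.1315] [-0.05  0.93 -0.92] [-0.03 -0.05  0.02]
20.86 0.124 [ 0.4763 -0.1529  0.1235] [-0.5   0.39 -0.73] [-0.03 -0.01  0.02]
21.11 0.119 [ 0.4764 -0.1529  0.1187] [-0.75  0.07 -0.96] [-0.01 -0.01  0.05]
21.36 0.1165 [ 0.4766 -0.153   0.1164] [ 0.08  0.36 -0.3 ] [ 0.01 -0.04  0.02]
```

View pics/m9.png

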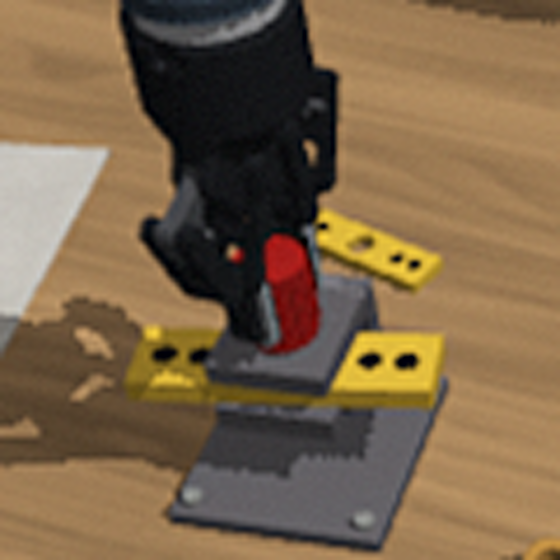

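View pics/w9.png

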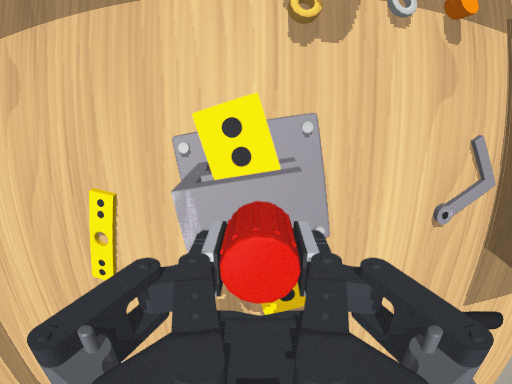

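It slid in without any contact force. Next: seat it until it touches, hold, release and retreat.

Run:
```python
from h import *
from plant import arm
p=[0.4767,-0.153]; z=.1165
while z>.110:
    z-=.001; arm.movel([*p,z],speed=0.03); arm.hold(.05)
    F=arm.get_wrist_force(); print(round(z,4),np.array(arm.get_position()).round(4),F.round(2))
    if F[2]>5: break
arm.hold(.3)
arm.grip(0.06); arm.hold(.3); print(arm.get_width(),arm.get_wrist_force())
arm.grip(0.085); arm.hold(.2)
arm.movel([*p,.18],speed=0.1); arm.movel([*p,.24],speed=0.15)
arm.movel([.477,-.21,.26],speed=0.15);arm.hold(.3)
print(arm.get_time_s(),arm.get_position())
snap(arm,"wrist","w10");s=snap(arm,"scene","s10")[1];t=snap(arm,"top","t10")[1]
cv2.imwrite("pics/m10.png",np.hstack([cv2.resize(s[130:270,130:290],(460,400),interpolation=2)[:,:390],cv2.resize(t[100:200,300:400],(400,400))])[:,:,::-1])
```

```text
0.1155 [ 0.4767 -0.153   0.1155] [ 1.14 -0.53 -0.65]
0.1145 [ 0.4769 -0.153   0.1146] [0.8  0.2  0.14]
0.1135 [ 0.477  -0.1531  0.1146] [-2.05 -0.75  6.73]
0.06013427204237444 [-0.26649719  0.01314984 -0.55121323]
26.3167 [ 0.47697274 -0.20886371  0.25978906]
```

View pics/m10.png

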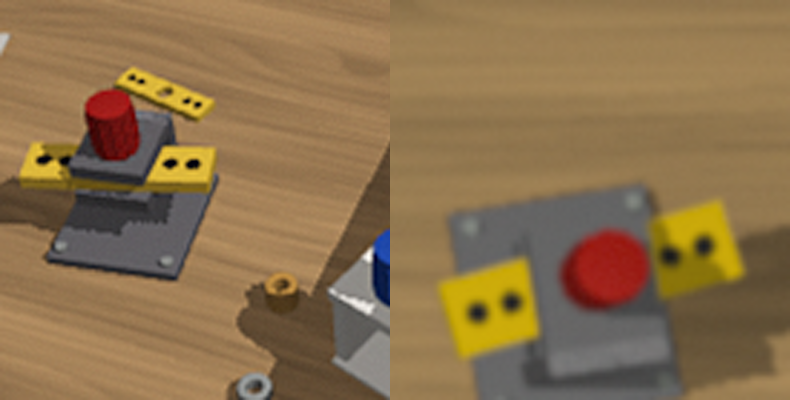

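View pics/w10.png

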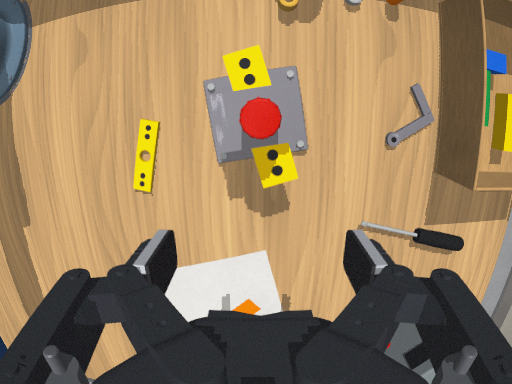

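Run:
```python
from h import *
from plant import arm
f=cv2.imread("pics/w10.png")[:,:,::-1].copy(); c=np.load("pics/w10.npy",allow_pickle=True).item()
b=max(blobs(f,(0,150,40),(4,255,255))[0],key=lambda b:b[0]); r=[ray(c,*b[1],True)]; print(b,plane(*r[0],.136))
s=cv2.imread("pics/s10.png")[:,:,::-1].copy()
for q in blobs(s,(110,150,60),(125,255,255))[0]: print(q[0],q[1])
for q in blobs(s,(0,150,50),(4,255,255))[0]: print("red",q[0],q[1]); print(tri([ray(arm.get_calibration("scene"),*q[1]),r[0]]))
arm.hand_in(); print(arm.get_time_s())
```

```text
(np.int32(1332), array([259.9, 117.9]), array([239,  97,  43,  42], dtype=int32)) [ 0.47704832 -0.15312025  0.136     ]
396 [502.3  90.8]
90 [ 54.6 156.6]
426 [268.7 223.1]
3221 [484.3 261.9]
831 [131.7 350.8]
red 362 [168.7 173.3]
(array([ 0.4767186 , -0.15383066,  0.11434166]), [np.float64(0.0005447646577005473), np.float64(0.0005447646577005184)])
the job is handed in; nothing more can be done
the job is handed in; nothing more can be done
```

The red-knobbed pin is seated in the bracket, and I handed the job in at about 26 s of the 42 s limit. I gripped it at 60 N, lifted it clear of the rack, carried it over and lowered it straight down. I kept hold until the knob touched the upper ear, then let go and backed the arm away. No verdict was reported.

**Checks that passed:**
- **Insertion:** side and vertical forces stayed within about 1 N until the knob touched the ear, at the expected height, with 6.7 N.
- **Seated position:** after release the knob measured (0.477, −0.153 to −0.154), with its centre at z = 0.114. That is 24 mm above the ear, against a nominal 23 mm. It looks upright in the last pictures.
- **Rocker:** it still lies between the ears in the last pictures.
- **Blue knob:** it has not moved; its pixel position in the scene camera is unchanged.

**Check that disagreed:** the cameras gave different y values for the ear hole before insertion.

| View | Hole y (m) |
|---|---|
| Wrist camera, near overhead | −0.1545 |
| Wrist camera, oblique | −0.153 |
| Top camera | about −0.150 to −0.152 |
| Scene camera | about −0.148 to −0.150 |

I settled it by holding the tip level with the hole and comparing the two directly. I inserted at (0.4767, −0.153), which was well within the fit. The wrist views also put the ear's top at z = 0.086, against 0.090 in the text, but the contact height agreed with 0.090.

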